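# Snap the temperature logger's cover home

## Task

The larger of the two temperature loggers on the milk-bank bench has just had its cells changed, and its cover is only resting on its four corner clips, standing proud of the housing. Press the cover down corner by corner, one corner after another, until every clip has clicked and the whole cover lies flush on the housing. Do not press on the display in the middle of the cover: it is fragile.

Things in the scene. Friction and masses are not known exactly. Their poses are not given: they have to be found in the camera images.
- logger: the larger white logger: open plastic housing 140 (x) by 100 (y) mm, rim 48 mm above the bench, on a 150 x 124 x 4 mm foot plate screwed to the bench, two black cable glands on one short side (-x). Origin: centre of its underside, on the bench; z up. A spring clip sits inside each corner. It has a smaller look-alike.
- cover_top (a point): centre of the top face of its loose cover, a stiff white plate 140 x 100 x 6 mm, axes as the logger's, with a round grey press mark over each clip at x = +-57.5, y = +-38 mm. Starts level, top 62 mm above the bench; home is 54. A corner clicks in at about 5 to 9 N and stays in; the opposite corner may rise meanwhile; the last two may go in together, at up to 20 N.
- small_logger: the bystander: a smaller logger, 110 x 80 mm and 46 mm tall, screwed to the bench, its cover already flush. Nothing is to be done to it. Origin: centre of its underside.
- display: the fragile black display in the middle of that cover, 56 (x) by 36 (y) mm, standing 1.5 mm above the cover's top face. Not to be pressed. Origin: centre of its underside, in the cover's top face.
Not all that is in view belongs to the job. Leave any orange or pink look-alike of the part that bears cover_top alone.

How it is judged:
On the way:
1. a corner or side of the cover is pressed in ahead of the rest: the cover tilts more than 2 degrees (angle between cover_top's own z axis and vertical above 0.035 rad), for 0.1 s.
At the end, for the whole second after the job is handed in: the cover lies on the housing with all four clips in: the centre of its top face less than 56 mm above the housing's underside (54 mm is home), tilted less than 1.7 degrees, and within 10 mm of the middle of the housing (z of cover_top in the frame of logger between 0.051 and 0.056 m and angle between cover_top's own z axis and vertical below 0.03 rad and horizontal distance between cover_top and logger below 0.01 m); the robot touches nothing.
It fails at once if the fingers press on the display with more than 3 N (contact force between the fingers and display above 3 N).
It also fails if it takes over 42 s, if anything falls off the work surface, if the arm or the gripper's body presses on something with over 40 N, if the wrist force passes 120 N, or if a joint passes its speed limit or range.

## Robot

A 6-joint arm with a two-finger parallel gripper is mounted at the origin on the work surface. World frame = base frame: x ahead of the robot, y to its left, z up, the work surface at z = 0. Lengths are in m, angles in rad, forces in N, time in s.
With the tool pointing down it reaches from about 0.3 to 0.775 m from the base axis. Payload 14.6 kg.
Tool frame: the origin (TCP) lies on the front face of the gripper's body, between the roots of the fingers; the fingertips stand 97 mm ahead of it and the grasp point (between the pads) lies 78 mm ahead of it; z points along the fingers, x is the direction in which the jaws open and shut, and the axes are right-handed (so a half turn about z gives the same grasp; the last joint's range is limited). The gripper opens to 94 mm and grips with 3 to 60 N. Pads are 16 mm wide; open, the fingers measure 119 mm over their backs; the gripper's body (75 mm by 177 mm) begins 78 mm behind the grasp point.
Start: joints at [1.072, 0.3, 1.521, -0, 1.321, -0.067], TCP at [0.23, 0.5, 0.303] pointing down, gripper open.
Joint ranges: [-3.03, 3.03], [-0.79, 2.21], [0.23, 2.52], [-1.04, 4.18], [0, 3.07], [-2.55, 2.55]. Speed limits (rad/s): [2.22, 2.22, 2.57, 3.14, 3.14, 3.14].

## Interface

Orientations are given as [roll, pitch, yaw] about the fixed x, y, z axes, in that order (R = Rz(yaw) Ry(pitch) Rx(roll)).
In Python, from station import sensors, camera, ctrl gives the robot as it stands.
- The arm moves only by the tool move_arm, never from a script. Its argument "rows" is text: rows parted by semicolons, each of 6 numbers parted by spaces: the shift along the tool's x, y, z in mm, then the turn, a rotation vector about the tool's x, y, z in rad. In form: x y z wx wy wz; .... A call has 1 to 20 rows; each row shifts and turns the pose as measured when the row begins, along the tool's axes as they then stand; what a row does not reach is not made up. A row lasts 1/8 s, in which the tool goes at most 62.5 mm and 10.7 degrees, less where a joint would pass 70% of its speed; a pose out of reach is approached as far as the arm can. A call with a gripper value outside its range is refused whole. "grip" is the opening, from -1 (shut) to 1 (fully open), set as the call begins (left out, the last holds). The fingers move at their own pace and stop on an object; "newtons" is the grip in N (left out, the last holds). Time passes only in rows, so rows that do not move let the fingers close. It gives the time, the measured TCP pose, the force and the opening at its end, in the units of the state.
- sensors.get_obs(): the state, without advancing time (a new reading comes with each control period).
- camera(name): name is "scene" or "side" or "wrist"; returns a dict with "color" (400x640x3 uint8, blue, green, red), "z_map" (400x640 float32, m along the optical axis (not along the pixel's ray), 0 where there is no reading), "mtx" (3x3 intrinsics, pixels), "position" and "attitude" of the camera in the world; the wrist camera has in their place "hand_eye" (4x4, takes a point from camera to tool coordinates, whose origin is the TCP and whose axes are the tool frame's). Camera axes: x right, y down, z forward; pixel columns grow to the right and rows downward; lengths in m; the calibration is good to about 2 mm. A picture is of the moment at which its call begins: read the wrist's pose just before it.
- ctrl.hand_in(): hands the job in, once; it reports no verdict.
The state is a dict: "time_s": time; "qpos": joint angles; "joint_vel": joint speeds; "tau": joint torques, N m; "ee_pos": TCP position; "eef_rot": TCP orientation; "force": force on the tool from outside, world axes, zero at the start; "moment": the same for the moment, N m; "grip_width": finger opening in m.
Only numpy, scipy, OpenCV 4.12 (cv2) and the standard library are available. Lean on these libraries where they do the work, as an engineer would, in place of code of your own. Each camera call takes 0.05 s, during which the arm holds its last target.

## Working session

There is one attempt and no reset: what is moved stays moved. The work goes in short steps, Python scripts to look and compute and a tool call to move; the robot and the scene stay as the last step left them, time stands still between calls to the robot, and variables do not carry over. Pictures are saved under pics/ and viewed, and the job is handed in when it is done.

Besides the shell and the picture viewer there is one more tool, called after "Call:" by a JSON object that holds its "name" and its "arguments", one argument or row to a line. move_arm: Moves the arm, as the interface text tells. Its arguments: {"type":"object","properties":{"rows":{"type":"string"},"grip":{"type":"number"},"newtons":{"type":"number"}},"required":["rows"]}

```bash
mkdir -p pics; ls; cat > h.py <<'E'
import numpy as np, cv2
from station import sensors, camera, ctrl
from scipy.spatial.transform import Rotation as R
def snap(n,tag):
    o=sensors.get_obs(); c=camera(n); cv2.imwrite(f'pics/{tag}.png',c['color']); np.savez(f'{tag}.npz',**{k:np.array(v) for k,v in c.items()}, ee=o['ee_pos'],rot=o['eef_rot']); return o,c
E
python3 - <<'E'
from h import *
o,c=snap('scene','s0')
print({k:np.round(v,3) for k,v in o.items()}); print(c['mtx'],c['position'],c['attitude'])
o,c=snap('side','d0');print(c['position'],c['attitude'])
E
```

```text
pics
{'time_s': np.float64(0.0), 'qpos': array([ 1.072,  0.3  ,  1.522, -0.   ,  1.321, -0.067]), 'joint_vel': array([ 0.001,  0.001, -0.   , -0.002,  0.002, -0.   ]), 'tau': array([ 2.9500e-01, -5.3091e+01, -3.5071e+01,  1.8300e-01,  1.1900e-01,
       -2.7000e-02]), 'ee_pos': array([0.23 , 0.499, 0.302]), 'eef_rot': array([3.142e+00, 1.000e-03, 1.139e+00]), 'force': array([0.396, 0.515, 0.117]), 'moment': array([ 0.014, -0.03 ,  0.039]), 'grip_width': np.float64(0.094)}
[[481.08831122   0.         320.308237  ]
 [  0.         481.08831122 193.53640031]
 [  0.           0.           1.        ]] [ 0.98618275 -0.62106683  1.14956116] [-2.50684935 -0.01188221  0.83877857]
[ 0.01284751 -0.8122049   0.54359353] [-2.08641457 -0.0055328  -0.48763639]
```

View pics/s0.png

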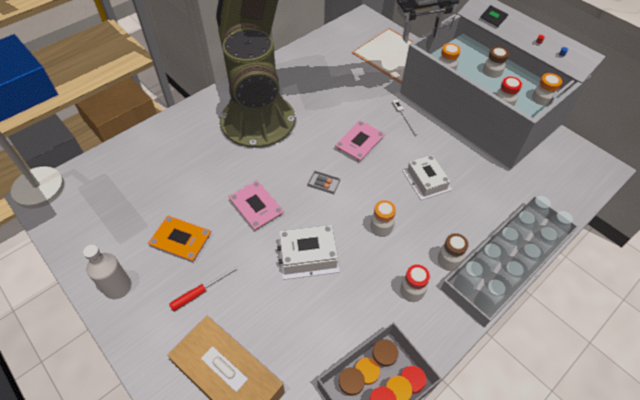

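View pics/d0.png

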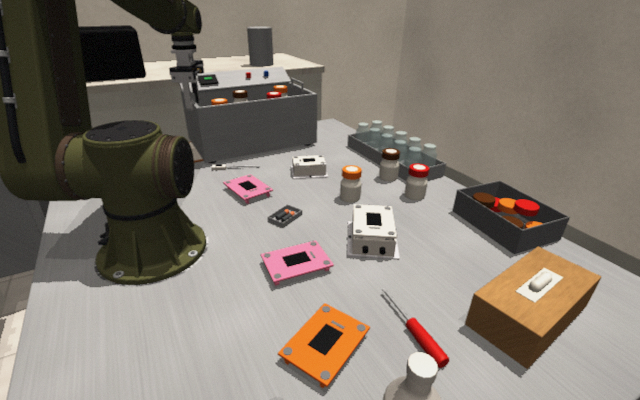

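The scene view shows the large logger at about (308,248), with its glands at (279,252). In the side view it is at (373,222). Next I'll zoom in and measure the cover.

```bash
cat >> h.py <<'E'
def ray(c,uv,z):
    Rm=R.from_euler('xyz',c['attitude']).as_matrix()
    uv=np.atleast_2d(np.array(uv,float)); d=np.c_[(uv-c['mtx'][:2,2])/c['mtx'][0,0],np.ones(len(uv))]@Rm.T
    p=c['position']; return p+d*((z-p[2])/d[:,2])[:,None]
E
python3 - <<'E'
from h import *
for t,(u0,v0,u1,v1) in dict(s0=(265,210,350,285),d0=(335,190,415,265)).items():
    c=np.load(t+'.npz'); im=c['color'][v0:v1,u0:u1]
    cv2.imwrite(f'pics/{t}z.png',cv2.resize(im,None,fx=8,fy=8,interpolation=cv2.INTER_CUBIC)[:600])
    m=(im.max(2)<60).astype(np.uint8)
    n,l,st,ce=cv2.connectedComponentsWithStats(m)
    for i in range(1,n):
        if st[i,4]>20:
            ys,xs=np.where(l==i); r=cv2.minAreaRect(np.c_[xs+u0,ys+v0].astype(np.float32))
            print(t,st[i],r, ray(c,ce[i]+[u0,v0],.0635), ray(c,cv2.boxPoints(r),.0635)[:,:2])
E
```

```text
d0 [ 32  23  14  12 153] ((373.5, 218.5), (11.0, 13.0), 90.0) [[ 0.49768486 -0.21202883  0.0635    ]] [[ 0.50041251 -0.18151925]
 [ 0.5298454  -0.19678988]
 [ 0.49882382 -0.23819339]
 [ 0.47082357 -0.22364518]]
d0 [27 56  6  8 38] ((364.5, 249.5), (7.0, 5.0), 90.0) [[ 0.40891557 -0.30364942  0.0635    ]] [[ 0.40965458 -0.2916566 ]
 [ 0.41946402 -0.29676604]
 [ 0.40496792 -0.31740421]
 [ 0.39542765 -0.31243149]]
d0 [45 57  6  8 36] ((382.5, 250.5), (5.0, 7.0), 0.0) [[ 0.43930686 -0.32518592  0.0635    ]] [[ 0.42768014 -0.33314658]
 [ 0.44275736 -0.31302349]
 [ 0.45253635 -0.31811759]
 [ 0.4371916  -0.33810477]]
```

```bash
ls pics
```

```text
d0.png
d0z.png
s0.png
s0z.png
```

View pics/s0z.png

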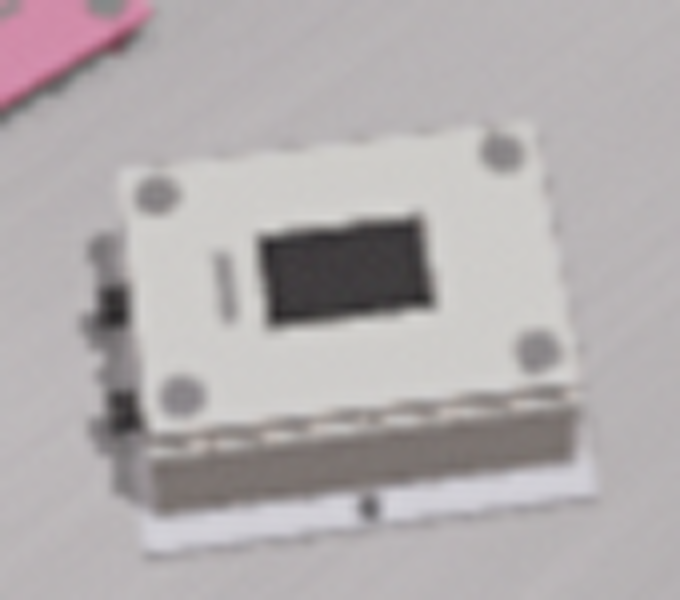

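View pics/d0z.png

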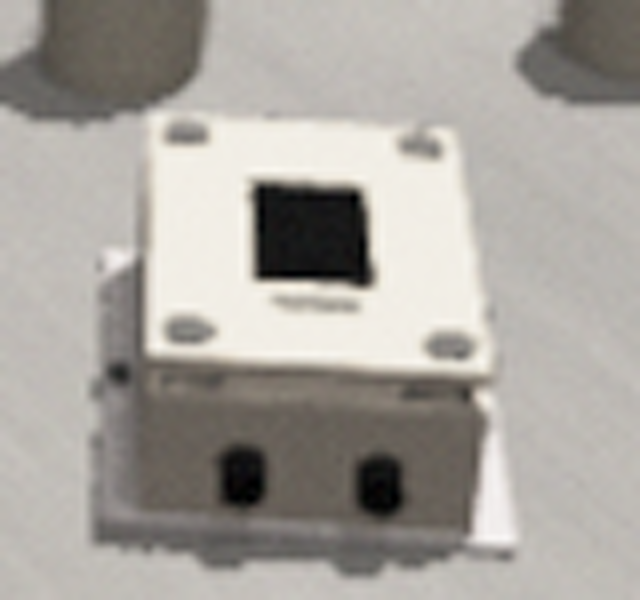

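The zoom shows the four grey marks clearly. The glands set -x: left in the scene view, near in the side view. I'll triangulate the marks from both views.

```bash
python3 - <<'E'
from h import *
s=np.load('s0.npz'); d=np.load('d0.npz')
# order: (-,+),(+,+),(-,-),(+,-)
su=(np.array([(157,194),(502,152),(182,397),(537,351)])+.5)/8-.5+[265,210]
du=(np.array([(190,330),(187,131),(450,345),(421,144)])+.5)/8-.5+[335,190]
L=np.array([(-57.5,38),(57.5,38),(-57.5,-38),(57.5,-38)])/1e3
for c,u in((s,su),(d,du)):
    p=ray(c,u,.062)[:,:2]; a=p-p.mean(0)
    x=(p[1]+p[3]-p[0]-p[2])/2; y=(p[0]+p[1]-p[2]-p[3])/2
    print(p.round(4).tolist(), 'c',p.mean(0).round(4),'len',np.linalg.norm(x).round(4),np.linalg.norm(y).round(4),'yaw',np.arctan2(x[1],x[0]).round(4),np.arctan2(-y[0],y[1]).round(4))
    zz=[c['z_map'][int(round(v)),int(round(w))] for w,v in u]; print(zz)
    Rm=R.from_euler('xyz',c['attitude']).as_matrix()
    print((c['position']+(np.c_[(u-c['mtx'][:2,2])/c['mtx'][0,0],np.ones(4)]*np.array(zz)[:,None])@Rm.T).round(4))
E
```

```text
[[0.4342, -0.236], [0.4977, -0.1396], [0.498, -0.2781], [0.5608, -0.1821]] c [ 0.4976 -0.2089] len 0.1151 0.0763 yaw 0.9898 0.9831
[np.float32(1.266778), np.float32(1.2789375), np.float32(1.2230753), np.float32(1.2403373)]
[[ 0.436  -0.2373  0.0656]
 [ 0.4989 -0.1409  0.0648]
 [ 0.4992 -0.279   0.0648]
 [ 0.5599 -0.1811  0.0597]]
[[0.4371, -0.2365], [0.5014, -0.1391], [0.5003, -0.2782], [0.5648, -0.1814]] c [ 0.5009 -0.2088] len 0.1165 0.076 yaw 0.9853 0.9852
[np.float32(0.8477723), np.float32(0.9487441), np.float32(0.8416609), np.float32(0.9421432)]
[[ 0.4344 -0.2401  0.065 ]
 [ 0.4985 -0.143   0.0648]
 [ 0.4972 -0.2816  0.0651]
 [ 0.5615 -0.1852  0.0649]]
```

```bash
python3 - <<'E'
from h import *
P=[]
for t in('s0','d0'):
    c=np.load(t+'.npz'); z=c['z_map']; v,u=np.where(z>0); zz=z[v,u]
    Rm=R.from_euler('xyz',c['attitude']).as_matrix()
    p=c['position']+(np.c_[(np.c_[u,v]-c['mtx'][:2,2])/c['mtx'][0,0],np.ones(len(u))]*zz[:,None])@Rm.T
    P.append(p)
P=np.vstack(P)
xs=np.arange(.1,.85,.05); print('x   ',xs.round(2))
for y in np.arange(-.4,.65,.05):
    print(round(y,2),[int(1000*np.max(P[(P[:,0]>=x)&(P[:,0]<x+.05)&(P[:,1]>=y)&(P[:,1]<y+.05)][:,2],initial=0)) for x in xs])
yaw=0.986;C=np.array([.499,-.2095])
for l in((-57.5,38),(57.5,38),(-57.5,-38),(57.5,-38)):
    c_,s_=np.cos(yaw),np.sin(yaw);q=np.array(l)/1e3;w=C+[c_*q[0]-s_*q[1],s_*q[0]+c_*q[1]]
    T=np.array([[np.cos(1.139),np.sin(1.139)],[np.sin(1.139),-np.cos(1.139)]]) # cols? tool x,y in world
    d=w-np.array([.23,.499]); print(l,w.round(4),'tool shift',(T.T@d).round(4))
E
```

```text
x    [0.1  0.15 0.2  0.25 0.3  0.35 0.4  0.45 0.5  0.55 0.6  0.65 0.7  0.75
 0.8 ]
-0.4 [6, 5, 28, 31, 7, 18, 18, 6, 7, 6, 6, 6, 5, 74, 51]
-0.35 [6, 6, 7, 7, 8, 7, 5, 7, 7, 6, 6, 6, 5, 73, 50]
-0.3 [7, 6, 30, 28, 29, 26, 66, 66, 67, 6, 6, 5, 7, 74, 73]
-0.25 [8, 5, 29, 31, 30, 27, 67, 69, 69, 66, 6, 6, 6, 73, 74]
-0.2 [7, 6, 29, 29, 28, 27, 64, 69, 69, 66, 6, 7, 6, 6, 5]
-0.15 [5, 8, 7, 6, 6, 6, 6, 67, 66, 6, 5, 5, 101, 102, 6]
-0.1 [286, 7, 6, 7, 19, 6, 6, 7, 8, 6, 6, 5, 102, 103, 6]
-0.05 [290, 6, 6, 20, 22, 21, 8, 5, 103, 103, 57, 6, 7, 95, 69]
-0.0 [267, 9, 7, 7, 20, 20, 6, 9, 102, 105, 49, 7, 103, 103, 109]
0.05 [17, 8, 6, 7, 7, 7, 5, 8, 8, 7, 9, 8, 104, 104, 109]
0.1 [7, 5, 6, 29, 34, 31, 8, 7, 6, 7, 5, 7, 6, 50, 108]
0.15 [8, 6, 28, 31, 31, 31, 6, 48, 51, 52, 6, 6, 11, 53, 107]
0.2 [533, 533, 29, 32, 32, 6, 7, 50, 53, 53, 49, 6, 6, 53, 107]
0.25 [518, 532, 6, 20, 29, 8, 7, 48, 51, 50, 8, 6, 7, 54, 110]
0.3 [501, 532, 532, 10, 7, 14, 8, 5, 8, 8, 9, 6, 9, 54, 111]
0.35 [485, 481, 531, 22, 15, 16, 7, 8, 6, 10, 7, 7, 7, 54, 105]
0.4 [471, 448, 531, 528, 218, 216, 216, 217, 216, 217, 216, 217, 8, 7, 5]
0.45 [10, 440, 461, 523, 217, 217, 217, 216, 218, 216, 217, 218, 7, 7, 9]
0.5 [13, 433, 326, 404, 214, 214, 135, 136, 214, 214, 0, 240, 7, 7, 8]
0.55 [12, 0, 323, 348, 335, 207, 138, 139, 212, 214, 139, 244, 8, 7, 7]
0.6 [9, 0, 242, 241, 139, 138, 214, 213, 137, 212, 214, 242, 9, 8, 8]
(-57.5, 38) [ 0.4356 -0.2365] tool shift [-0.5819  0.4945]
(57.5, 38) [ 0.4991 -0.1406] tool shift [-0.4683  0.512 ]
(-57.5, -38) [ 0.4989 -0.2784] tool shift [-0.5935  0.5696]
(57.5, -38) [ 0.5624 -0.1825] tool shift [-0.4799  0.5871]
```

Call:
{"name": "move_arm", "arguments": {
  "rows": "-54 25 -6 0 0 0; -54 25 -6 0 0 0; -54 25 -6 0 0 0; -54 25 -6 0 0 0; -54 25 -6 0 0 0; -35 41 0 0 0 0; -35 41 0 0 0 0; -35 41 10 0 0 0; -35 41 10 0 0 0; -35 41 10 0 0 0; -35 41 10 0 0 0; -35 41 10 0 0 0; -35 41 10 0 0 0; 0 0 0 0 0 0.15; 0 0 0 0 0 0",
  "grip": -1,
  "newtons": 20
}}

```text
time_s: 1.98
ee_pos: [0.4141, -0.2119, 0.2689]
eef_rot: [3.14, -0.001, 0.988]
force: [-1.0, -0.3, -0.1]
grip_width: 0.0006
```

```bash
python3 - <<'E'
from h import *
o,c=snap('wrist','w0'); print(c['hand_eye'],o['ee_pos'],o['eef_rot'],c['mtx'])
E
```

```text
[[ 9.99999394e-01 -1.03992748e-03  3.62427510e-04 -1.28258208e-04]
 [ 9.11451452e-04  9.66243312e-01  2.57629641e-01 -7.55735359e-02]
 [-6.18109299e-04 -2.57629154e-01  9.66243674e-01 -8.30541768e-02]
 [ 0.00000000e+00  0.00000000e+00  0.00000000e+00  1.00000000e+00]] [ 0.41407749 -0.21190883  0.26885229] [ 3.13983170e+00 -1.32175531e-03  9.87787865e-01] [[335.60028403   0.         317.44397929]
 [  0.         335.60028403 189.14955669]
 [  0.           0.           1.        ]]
```

View pics/w0.png

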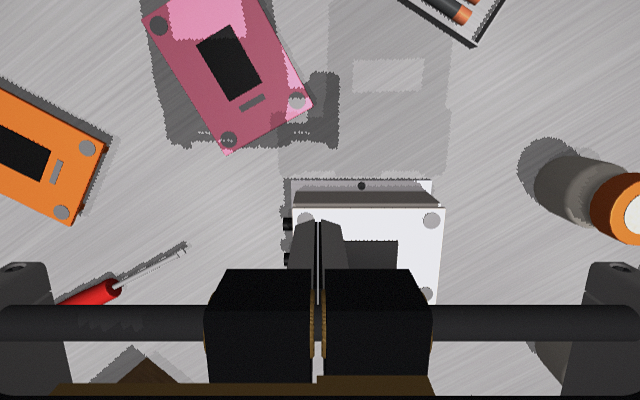

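The wrist view shows the cover's near marks at about (305,219), (431,220) and (425,295), with the fingers just over the -x,+y corner. I'll check these against the other views.

```bash
python3 - <<'E'
from h import *
c=np.load('w0.npz'); Rt=R.from_euler('xyz',c['rot']).as_matrix(); H=c['hand_eye']
Rm=Rt@H[:3,:3]; p=c['ee']+Rt@H[:3,3]
u=np.array([(305,219.5),(431,220.5),(425,295)]); d=np.c_[(u-c['mtx'][:2,2])/c['mtx'][0,0],np.ones(3)]@Rm.T
P=p+d*((.062-p[2])/d[:,2])[:,None]; print(P.round(4))
for w in((.4356,-.2365),(.4991,-.1406),(.4989,-.2784),(.5624,-.1825)): print((Rt.T@(np.r_[w,.19]-c['ee'])*1e3).round(1))
E
```

```text
[[ 0.4337 -0.2382  0.062 ]
 [ 0.4983 -0.1424  0.062 ]
 [ 0.5633 -0.1842  0.062 ]]
[-8.8 31.4 78.9]
[106.2  31.6  79. ]
[ -8.9 107.3  79. ]
[106.1 107.5  79.2]
```

Call:
{"name": "move_arm", "arguments": {
  "rows": "-9 31 30 0 0 0; 0 0 40 0 0 0; 0 0 20 0 0 0; 0 0 10 0 0 0; 0 0 5 0 0 0; 0 0 2 0 0 0"
}}

```text
time_s: 2.78
ee_pos: [0.4368, -0.2349, 0.1622]
eef_rot: [3.133, -0.001, 1.01]
force: [0.3, -0.3, 0.3]
grip_width: 0.0004
```

Call:
{"name": "move_arm", "arguments": {
  "rows": "0 0 2 0 0 0; 0 0 2 0 0 0; 0 0 2 0 0 0; 0 0 2 0 0 0"
}}

```text
time_s: 3.28
ee_pos: [0.4375, -0.2355, 0.1565]
eef_rot: [3.13, -0.001, 1.011]
force: [-7.6, 1.4, 10.4]
grip_width: 0.0006
```

Call:
{"name": "move_arm", "arguments": {
  "rows": "0 0 3 0 0 0; 0 0 3 0 0 0; 0 0 3 0 0 0"
}}

```text
time_s: 3.65
ee_pos: [0.4382, -0.236, 0.1517]
eef_rot: [3.127, -0.0, 1.011]
force: [-20.1, 10.9, 52.3]
grip_width: 0.0006
```

Call:
{"name": "move_arm", "arguments": {
  "rows": "0 0 -5 0 0 0; 0 0 -20 0 0 0; 0 0 0 0 0 0"
}}

```text
time_s: 4.03
ee_pos: [0.4381, -0.236, 0.1777]
eef_rot: [3.125, -0.0, 1.011]
force: [-0.3, 0.3, -0.7]
grip_width: 0.0007
```

```bash
cat > look.py <<'E'
from h import *
import sys
t=sys.argv[1]; ims=[]
for n,(u0,v0,u1,v1) in dict(scene=(255,200,355,285),side=(325,180,425,265)).items():
    o,c=snap(n,n+t); ims.append(cv2.resize(c['color'][v0:v1,u0:u1],(400*1,340),interpolation=cv2.INTER_CUBIC))
cv2.imwrite(f'pics/l{t}.png',np.hstack(ims))
o=sensors.get_obs(); Rt=R.from_euler('xyz',o['eef_rot']).as_matrix()
print(o['time_s'],o['ee_pos'].round(4),o['eef_rot'].round(3),o['force'].round(1))
for w in((.4356,-.2365),(.4991,-.1406),(.4989,-.2784),(.5624,-.1825)): print((Rt.T@(np.r_[w,.18]-o['ee_pos'])*1e3).round(1))
g=R.from_euler('xyz',[np.pi,0,.986]); print('turn',(R.from_matrix(Rt).inv()*g).as_rotvec().round(3))
E
python3 look.py 1
```

```text
4.125 [ 0.4375 -0.2357  0.1762] [ 3.128 -0.     1.011] [ 0.1 -0.7  0.5]
[-1.7 -1.1 -3.8]
[113.3   1.7  -3.7]
[-3.6 74.7 -2.8]
[111.4  77.6  -2.7]
turn [ 0.014 -0.001  0.025]
```

View pics/l1.png

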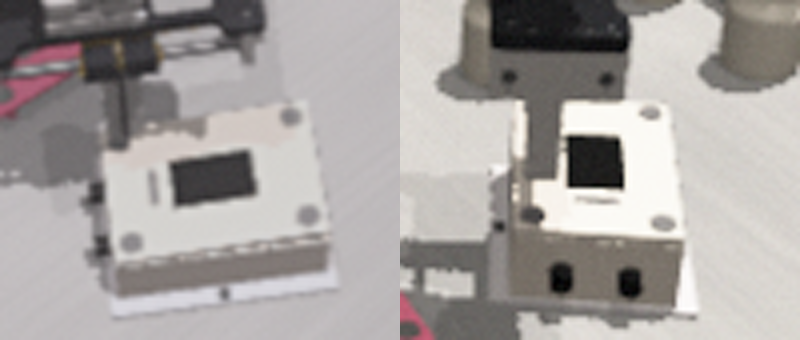

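The first corner is in and the cover is tilted down at that side. The side view shows the gap at near-left closed. Next is the -x,-y corner.

Call:
{"name": "move_arm", "arguments": {
  "rows": "0 0 -10 0.014 0 0.025; -2 38 0 0 0 0; -2 38 0 0 0 0; 0 0 5 0 0 0; 0 0 5 0 0 0; 0 0 0 0 0 0"
}}

```text
time_s: 4.88
ee_pos: [0.4986, -0.2811, 0.1746]
eef_rot: [-3.134, -0.001, 0.98]
force: [-1.1, -0.3, 0.1]
grip_width: 0.0005
```

```bash
python3 look.py 2
```

```text
4.975 [ 0.4989 -0.2812  0.1752] [-3.135e+00 -1.000e-03  9.800e-01] [ 0.1  0.1 -0.4]
[  1.9 -77.5  -4.3]
[117.  -78.1  -4.2]
[ 2.4 -1.6 -4.8]
[117.4  -2.2  -4.7]
turn [-0.007 -0.001 -0.006]
```

View pics/l2.png

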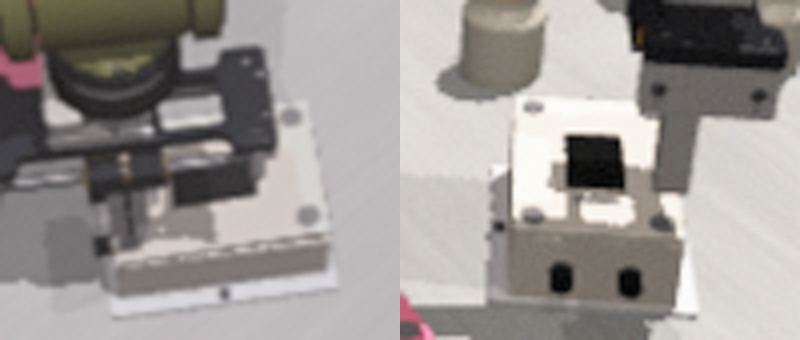

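Call:
{"name": "move_arm", "arguments": {
  "rows": "2 -2 6 -0.007 0 -0.006; 0 0 6 0 0 0; 0 0 3 0 0 0; 0 0 3 0 0 0; 0 0 3 0 0 0"
}}

```text
time_s: 5.6
ee_pos: [0.498, -0.2779, 0.1534]
eef_rot: [3.14, -0.001, 0.987]
force: [-1.3, -0.1, -0.6]
grip_width: 0.0008
```

Call:
{"name": "move_arm", "arguments": {
  "rows": "0 0 2 0 0 0; 0 0 2 0 0 0; 0 0 2 0 0 0"
}}

```text
time_s: 5.98
ee_pos: [0.4983, -0.278, 0.152]
eef_rot: [3.139, -0.001, 0.987]
force: [-13.2, 7.5, 25.3]
grip_width: 0.0005
```

Call:
{"name": "move_arm", "arguments": {
  "rows": "0 0 -10 0 0 0; 0 0 -20 0 0 0; 38 0 -5 0 0 0; 39 0 0 0 0 0; 39 0 0 0 0 0; 0 0 0 0 0 0"
}}

```text
time_s: 6.72
ee_pos: [0.5642, -0.1793, 0.19]
eef_rot: [3.136, -0.001, 0.985]
force: [-1.3, -0.4, -0.1]
grip_width: 0.0004
```

```bash
python3 look.py 3
```

```text
6.825 [ 0.5632 -0.1812  0.1899] [ 3.137e+00 -1.000e-03  9.830e-01] [-0.7  0.1 -0.5]
[-116.7  -75.6    9.4]
[ -1.7 -75.9   9.5]
[-116.5    0.4    9.8]
[-1.5  0.1  9.9]
turn [ 0.005 -0.001 -0.003]
```

View pics/l3.png

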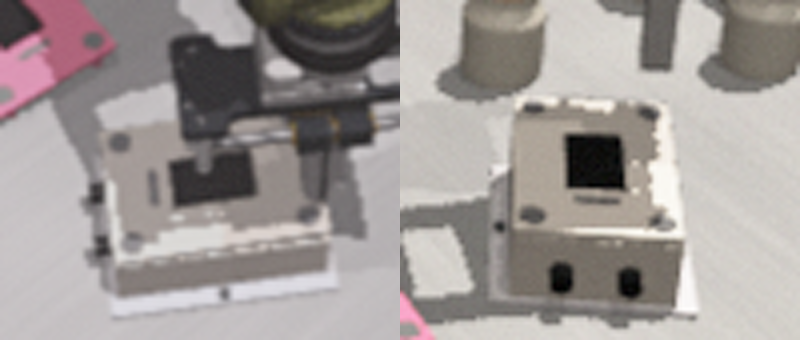

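The near (-x) edge is down. The far corners' marks are visible and the finger is above the +x,-y corner, so I'll press there.

Call:
{"name": "move_arm", "arguments": {
  "rows": "-1 0 10 0 0 0; 0 0 10 0 0 0; 0 0 6 0 0 0; 0 0 3 0 0 0; 0 0 2 0 0 0"
}}

```text
time_s: 7.45
ee_pos: [0.5618, -0.1848, 0.1576]
eef_rot: [3.136, -0.001, 0.98]
force: [-2.3, 2.3, 13.6]
grip_width: 0.001
```

Call:
{"name": "move_arm", "arguments": {
  "rows": "0 0 2 0 0 0; 0 0 2 0 0 0; 0 0 2 0 0 0; 0 0 2 0 0 0"
}}

```text
time_s: 7.95
ee_pos: [0.5625, -0.1852, 0.1513]
eef_rot: [3.133, -0.002, 0.979]
force: [-9.1, 2.8, 22.0]
grip_width: 0.0004
```

Call:
{"name": "move_arm", "arguments": {
  "rows": "0 0 1 0 0 0; 0 0 -10 0 0 0; 0 0 -20 0.007 0 0; 0 -38 -5 0 0 0; 0 -38 0 0 0 0; 0 0 0 0 0 0"
}}

```text
time_s: 8.7
ee_pos: [0.4975, -0.1419, 0.1876]
eef_rot: [3.139, -0.002, 0.979]
force: [-0.3, 0.0, -0.7]
grip_width: 0.0001
```

```bash
python3 look.py 4
```

```text
8.8 [ 0.4989 -0.1429  0.1877] [ 3.138e+00 -2.000e-03  9.790e-01] [-0.4 -0.7  0.1]
[-113.    -0.3    7.4]
[ 2.  -1.2  7.7]
[-112.5   75.6    7.7]
[ 2.6 74.7  8. ]
turn [ 0.003 -0.002 -0.007]
```

View pics/l4.png

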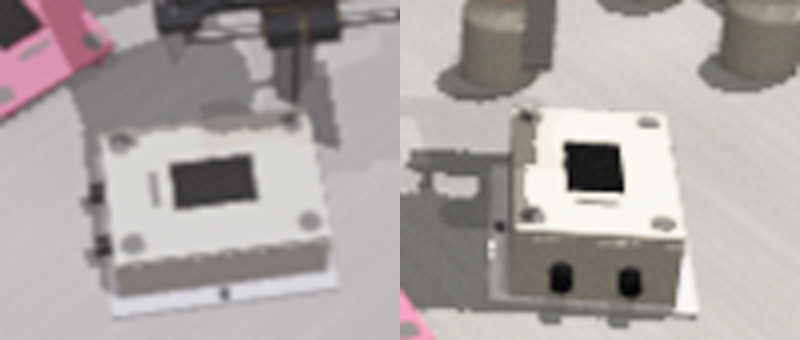

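The finger is over the +x,+y mark, and the cover looks nearly flush. I'll press this corner too.

Call:
{"name": "move_arm", "arguments": {
  "rows": "2 -1 10 0 0 -0.007; 0 0 10 0 0 0; 0 0 6 0 0 0; 0 0 3 0 0 0; 0 0 2 0 0 0"
}}

```text
time_s: 9.43
ee_pos: [0.5004, -0.1415, 0.1534]
eef_rot: [3.139, -0.002, 0.985]
force: [-0.8, -0.3, -0.1]
grip_width: 0.0002
```

Call:
{"name": "move_arm", "arguments": {
  "rows": "0 0 2 0 0 0; 0 0 2 0 0 0; 0 0 2 0 0 0"
}}

```text
time_s: 9.8
ee_pos: [0.5006, -0.1416, 0.1512]
eef_rot: [3.138, -0.002, 0.986]
force: [-16.8, 4.5, 31.8]
grip_width: 0.0002
```

Call:
{"name": "move_arm", "arguments": {
  "rows": "0 0 -10 0 0 0; 0 0 -30 0 0 0; 0 -40 -40 0 0 0; 0 -50 -20 0 0 0; 0 -50 0 0 0 0; 0 -50 0 0 0 0; 0 0 0 0 0 0"
}}

```text
time_s: 10.68
ee_pos: [0.3376, -0.034, 0.2557]
eef_rot: [3.133, -0.004, 0.985]
force: [-0.3, -0.1, 0.9]
grip_width: 0.0005
```

```bash
python3 look.py 5; python3 - <<'E'
from h import *
o,c=snap('wrist','w5')
for t in('scene5','side5','w5'):
    c=np.load(t+'.npz'); z=c['z_map']; v,u=np.where(z>0)
    if t=='w5':
        Rt=R.from_euler('xyz',c['rot']).as_matrix(); H=c['hand_eye']; Rm=Rt@H[:3,:3]; p0=c['ee']+Rt@H[:3,3]
    else: Rm=R.from_euler('xyz',c['attitude']).as_matrix(); p0=c['position']
    p=p0+(np.c_[(np.c_[u,v]-c['mtx'][:2,2])/c['mtx'][0,0],np.ones(len(u))]*z[v,u][:,None])@Rm.T
    q=(p[:,:2]-[.499,-.2095])@np.array([[np.cos(.986),-np.sin(.986)],[np.sin(.986),np.cos(.986)]])
    m=(abs(q[:,0])<.062)&(abs(q[:,1])<.043)&((abs(q[:,0])>.034)|(abs(q[:,1])>.024))&(p[:,2]>.04)&(p[:,2]<.08)
    b=(abs(q[:,0])<.15)&(abs(q[:,1])<.12)&(abs(p[:,2])<.015)&((abs(q[:,0])>.09)|(abs(q[:,1])>.07))
    k,*_=np.linalg.lstsq(np.c_[q[m],np.ones(m.sum())],p[m,2],rcond=None); print(t,m.sum(),'z0',k[2].round(4),'slopes',k[:2].round(4),'bench',np.median(p[b,2]).round(4) if b.any() else None)
# same fit at start
for t in('s0','d0'):
    c=np.load(t+'.npz'); z=c['z_map']; v,u=np.where(z>0); Rm=R.from_euler('xyz',c['attitude']).as_matrix()
    p=c['position']+(np.c_[(np.c_[u,v]-c['mtx'][:2,2])/c['mtx'][0,0],np.ones(len(u))]*z[v,u][:,None])@Rm.T
    q=(p[:,:2]-[.499,-.2095])@np.array([[np.cos(.986),-np.sin(.986)],[np.sin(.986),np.cos(.986)]])
    m=(abs(q[:,0])<.062)&(abs(q[:,1])<.043)&((abs(q[:,0])>.034)|(abs(q[:,1])>.024))&(p[:,2]>.04)&(p[:,2]<.08)
    k,*_=np.linalg.lstsq(np.c_[q[m],np.ones(m.sum())],p[m,2],rcond=None); print(t,m.sum(),k.round(4))
E
```

```text
10.775 [ 0.3395 -0.0351  0.2558] [ 3.132 -0.004  0.984] [-1.1 -0.3 -0.1]
[-114.8  190.9   77. ]
[  0.2 190.7  77.5]
[-114.7  266.8   77.7]
[  0.3 266.6  78.2]
turn [ 0.009 -0.004 -0.002]
scene5 930 z0 0.054 slopes [0.0018 0.0018] bench -0.0001
side5 652 z0 0.0564 slopes [0.0018 0.0004] bench 0.0022
w5 271 z0 0.0544 slopes [0.0011 0.0408] bench 0.0012
s0 944 [-0.0004  0.0016  0.0621]
d0 652 [0.009  0.0019 0.0642]
```

View pics/l5.png

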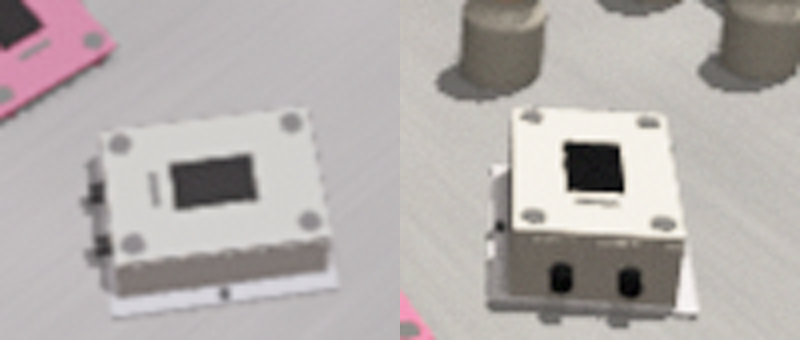

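```bash
ls pics/w5.png
```

```text
pics/w5.png
```

View pics/w5.png

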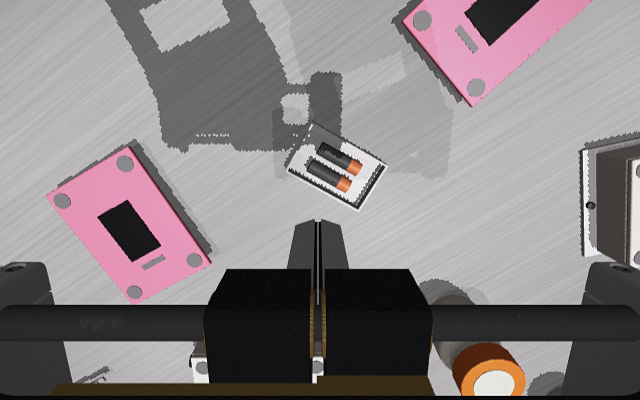

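Scene depth puts the cover at 54.0 mm and side depth at 54.2 mm relative to the bench. Tilt is about 0.1° in both, and no gap is visible. The wrist view hardly sees the cover, so its fit doesn't count. The arm is clear, so I'll hand in.

```bash
python3 -c "
from station import ctrl
print(ctrl.hand_in())"
```

```text
the job is handed in; nothing more can be done
None
```

The cover is down flush on the larger logger, and I handed the job in at about 11 s of the 42 s allowed.

**What I did:** I found the four press marks in the scene and side views, confirmed them with the wrist camera to about 2 mm, and pressed with closed fingers.
- **Order:** I pressed -x+y, then -x-y, +x-y and +x+y, each down to a firm stop. All four stops were at the same height within about 1 mm.
- **Tilt:** I did not measure it during the presses. From the geometry, the first press tilted the cover about 4°, since it took that corner down about 8 mm. Both -x corners looked down afterwards.
- **Force:** the highest vertical force I read was about 52 N, on the first corner just after it bottomed out. The other corners read about 22 to 32 N.
- **Display:** the fingers stayed on the corner marks and never went over the display.

**Last checks, with the arm clear of everything:**
- **Height:** the centre of the cover's top face was at 54.0 mm in the scene view. The side view gave 56.4 mm, or 54.2 mm after taking off its 2.2 mm bench offset.
- **Flatness:** tilt was about 0.1° in both views, and no gap showed.
- **Disagreement:** a depth fit from the wrist camera gave a slope of 0.04. I disregarded it because the cover was almost out of that view.
- **Not re-measured:** the cover's sideways position at the end. It looked centred on the housing in both views.

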